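Index a bottle carousel to the open beaker and relock it

ROBOT

A 6-joint arm with a two-finger parallel gripper is mounted at the origin on a cart in front of the work surface, level with it; the furniture and walls round the work are solid. World frame = base frame: x ahead of the robot, y to its left, z up, the work surface at z = 0. Lengths are in m, angles in rad, forces in N, time in s.
With the tool pointing down it reaches from about 0.25 to 0.725 m from the base axis. Payload 4 kg.
Tool frame: the origin (TCP) lies on the centre line of the jaws, within the pads' length; the fingertips stand 17 mm ahead of it and the grasp point (between the pads) lies 2 mm behind it; z points along the fingers, y is the line along which they close (so a half turn about z gives the same grasp; the last joint's range is limited). The gripper opens to 85 mm and grips with 20 to 120 N. Pads are 22 mm wide; open, the fingers measure 114 mm over their backs; the gripper's body (76 mm by 85 mm) begins 54 mm behind the grasp point. The pads swing forward as they close: fully open they stand 13 mm farther back than shut.
Start: joints at [1.128, 0.241, 0.005, 1.335, 0, 1.571], TCP at [0.214, 0.452, 0.248] pointing down, gripper open.
Joint ranges: [-2.72, 2.72], [-1.05, 1.87], [-1.09, 1.28], [-1.99, 2.15], [-1.42, 1.44], [-3.14, 3.14]. Speed limits (rad/s): [2.79, 2.79, 3.14, 3.14, 3.14, 3.14].

INTERFACE

Orientations are given as a unit quaternion [x, y, z, w].
In Python, from workcell import get_obs, imaging, order gives the robot as it stands.
- The arm moves only by the tool apply_moves, never from a script. Its argument "targets" is a list that holds one entry, the list of rows, each a list of 5 numbers: the shift along the world's x, y, z in units of 40 mm (1.0 is 40 mm), then the turn about the world's z in degrees, then the gripper command: -1 is shut, 1 is fully open, values between are in proportion. In form: [[[dx, dy, dz, turn, fingers], ...]]. A call has 1 to 8 rows; each row shifts and turns the commanded pose from where the row before left it; what a row does not reach is not made up. A row lasts 1/12 s, in which the tool goes at most 41.7 mm and 7.16 degrees, less where a joint would pass 70% of its speed; a pose out of reach is approached as far as the arm can. A call is refused whole if a number of a shift passes 1 or a number of a turn 7.16, either way. A call with a gripper value outside its range is refused whole. The fingers move at their own pace and stop on an object; the grip force is fixed at half the most. Time passes only in rows, so rows that do not move let the fingers close. It gives the time, the measured TCP pose, the force, the opening and the grip force at its end, in the units of the state.
- get_obs(): the state, without advancing time (a new reading comes with each control period).
- imaging.camera(name): name is "scene" or "top" or "wrist"; returns (picture, depth): 400x640x3 uint8, blue, green, red; 400x640 float32, m along the optical axis (not along the pixel's ray), 0 where there is no reading.
- imaging.get_calibration(name): a dict with "camera_matrix" (3x3 intrinsics, pixels), "eye" and "rotation" of the camera in the world; the wrist camera has in their place "hand_eye" (4x4, takes a point from camera to tool coordinates, whose origin is the TCP and whose axes are the flange's). Camera axes: x right, y down, z forward; pixel columns grow to the right and rows downward; lengths in m; the calibration is good to about 2 mm. A picture is of the moment at which its call begins: read the wrist's pose just before it. get_calibration takes no time and is no camera call.
- order.job_done(): hands the job in; it is judged then, once.
The state is a dict: "clock": time; "joint_pos": joint angles; "joint_vel": joint speeds; "tau": joint torques, N m; "eef_pos": TCP position; "tool_rot": TCP orientation; "ft_force": force on the tool from outside, world axes, zero at the start; "ft_torque": the same for the moment, N m; "grip_width": finger opening in m; "grasp_force": force on a finger pad.
Only numpy, scipy, OpenCV 4.12 (cv2) and the standard library are available. Lean on these libraries where they do the work, as an engineer would, in place of code of your own. Each camera call takes 0.05 s, during which the arm holds its last target. There are 200 camera calls.

TASK

Bring the open beaker round to the latch of the hand-turned bottle carousel: press the rocker latch's outer pad fully down to free the turntable, turn the turntable by its upright fins until the beaker's pocket faces the latch squarely, then press the inner pad fully down so that the tooth drops into the notch and locks it. Leave all four vessels upright in the pockets they stand in, without lifting them out, and leave the three larger bottles around the carousel standing where they are.

Things in the scene. Friction and masses are not known exactly. Their poses are not given: they have to be found in the camera images.
- carousel: The fixed metal base of the carousel, a round foot of 184 mm diameter with an arm that carries the latch. It does not move. Origin on the turntable's vertical axis, at the worktop. Its +y axis points horizontally from the turntable's axis to the latch; z is up.
- turntable (a joint): Angle of the white round turntable (200 mm diameter, deck top 35 mm above the worktop) about the vertical axis of carousel, rad, positive anticlockwise seen from above, 0 as it starts. Unlatched, it turns either way and stays where it is left; turning takes about 2 N at the fins. Four notches, 28 mm wide, in its raised rim (88 to 100 mm from the axis, top at 47 mm), one outside each pocket.
- fin (a point): Top middle of one of four upright radial fins on the turntable, by which it is pushed round: 8 mm thick, from 62 to 106 mm from the axis, top 115 mm above the worktop; it turns with the turntable. The four stand 90 degrees apart, mid-way between the pockets; this one starts 45 degrees anticlockwise from the carousel's +y.
- pocket (a point): Deck-level centre of the pocket that faces the latch at the start; it turns with the turntable. Four round pockets, 58 mm inside with a 13 mm high lip, have their centres 54 mm from the axis, 90 degrees apart.
- latch (a joint): Angle of the steel rocker latch, rad: 0 = locked (tooth, 12 mm wide, fully down in a rim notch), 0.30 = fully released (tooth 14 mm higher). Above 0.2 the turntable is free; off a notch (over 5 degrees from square) the tooth rests on the rim at about 0.15. It stays where it is left. Level pivot 140 mm from the turntable's axis, 60 mm above the worktop.
- release_pad (a point): Centre of the top of the rocker's outer pad (26 mm wide, 24 mm long), 172 mm from the turntable's axis along the carousel's +y. Top 68 mm above the worktop when locked and about 58 mm when released. Pressing it down (about 3 to 4 N) releases; the stop is at 0.30.
- latch_pad (a point): Centre of the top of the rocker's inner pad (26 mm wide, 24 mm long), about 114 mm from the turntable's axis along the carousel's +y. Top about 76 mm above the worktop when released and 68 mm when locked. Pressing it down (about 4 to 5 N) relatches; the stop is at 0.
- station (a point): The place at the latch: fixed point 54 mm from the turntable's axis along the carousel's +y, at deck height (35 mm). The beaker's pocket must be centred here.
- open_beaker_center (a point): The clear, open glass beaker, the only vessel without a cap: 52 mm wide, 68 mm tall, loose in one of the three pockets that do not face the latch at the start. Point half-way up on its axis, z along its axis (up when standing).
- bottle_a_center (a point): A small plastic reagent bottle with a screw cap, 40 mm wide and 79 mm tall, loose in its pocket of the turntable. Point half-way up on its axis, z along its axis (up when standing). This one starts in the pocket at the latch.
- bottle_b_center (a point): A small plastic reagent bottle with a screw cap, 40 mm wide and 79 mm tall, loose in its pocket of the turntable. Point half-way up on its axis, z along its axis (up when standing).
- bottle_c_center (a point): A small plastic reagent bottle with a screw cap, 40 mm wide and 79 mm tall, loose in its pocket of the turntable. Point half-way up on its axis, z along its axis (up when standing).
- water_1_center (a point): A clear plastic bottle with a white cap, 65 mm wide and 226 mm tall, loose on the worktop 16 to 21 cm from the turntable's axis. Point half-way up, z along its axis. It starts on the far side. A bystander: it stays where it stands.
- glass_center (a point): A clear glass bottle with a narrow neck and screw cap, 60 mm wide (27 mm above a height of 92 mm) and 150 mm tall, loose on the worktop 16 to 21 cm from the turntable's axis. Point half-way up, z along its axis. It starts on the near side. A bystander: it stays where it stands.
- rinse_center (a point): A white wash bottle with a thin bent jet, 64 mm wide and 208 mm tall (shoulder at 115 mm, cap to 165 mm), loose on the worktop 16 to 21 cm from the turntable's axis. Point half-way up, z along its axis. It starts on the side away from the latch. The axis of its body lies 16 mm from this point along its own -y. A bystander: it stays where it stands.
There are look-alikes about, which are no part of the job. Leave any green or red look-alike of the part that bears bottle_a_center alone.

How it is judged:
By the outcome, as a careful person would: the job done as asked, in the order asked, and still so for the second after the job is handed in, with the robot touching nothing.
It also fails if it takes over 67 s, if anything falls off the work surface, if the arm or the gripper's body presses on something with over 40 N, if the wrist force passes 120 N, or if a joint passes its speed limit or range.

## Working session

There is one attempt and no reset: what is moved stays moved. The work goes in short steps, Python scripts to look and compute and a tool call to move; the robot and the scene stay as the last step left them, time stands still between calls to the robot, and variables do not carry over. Pictures are saved under pics/ and viewed, at most 10 in all, crops included, and the job is handed in when it is done.

Besides the shell and the picture viewer there is one more tool, called as name([rows], argument=value, ...), one row to a line, values as JSON. apply_moves: Moves the arm, as the interface text tells. Its arguments: {"type":"object","properties":{"targets":{"type":"array","items":{"type":"array","items":{"type":"array","items":{"type":"number"}}}}},"required":["targets"]}

```bash
mkdir -p pics
python3 - <<'E'
from workcell import get_obs, imaging
import cv2,numpy as np
o=get_obs();print(o['clock'],o['eef_pos'],o['tool_rot'],o['grip_width'])
for n in ['top','scene']:
    p,d=imaging.camera(n);cv2.imwrite(f'pics/{n}0.png',p);np.save(f'{n}0.npy',d)
    c=imaging.get_calibration(n);print(n,c)
E
```

```text
0.0 [0.21397725 0.4512224  0.2474104 ] [ 2.19597924e-01  9.75589894e-01 -1.03042085e-03 -2.18828316e-04] 0.08542697140579412
top {'camera_matrix': array([[443.07249048,   0.        , 317.09261661],
       [  0.        , 443.07249048, 203.64865407],
       [  0.        ,   0.        ,   1.        ]]), 'eye': array([ 0.35629943, -0.0839018 ,  1.06870111]), 'rotation': array([-0.70250592,  0.70682239, -0.05305769,  0.06381559])}
scene {'camera_matrix': array([[510.76152625,   0.        , 320.25410236],
       [  0.        , 510.76152625, 196.59147717],
       [  0.        ,   0.        ,   1.        ]]), 'eye': array([-0.21562246, -0.72602351,  0.83679616]), 'rotation': array([ 0.8149551 , -0.37012302,  0.19426468, -0.40139552])}
```

View pics/top0.png

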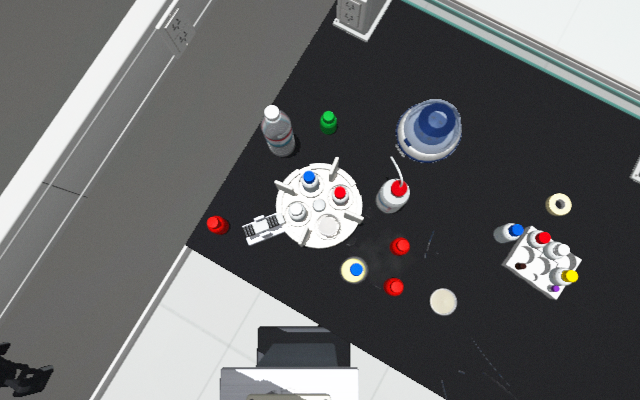

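View pics/scene0.png

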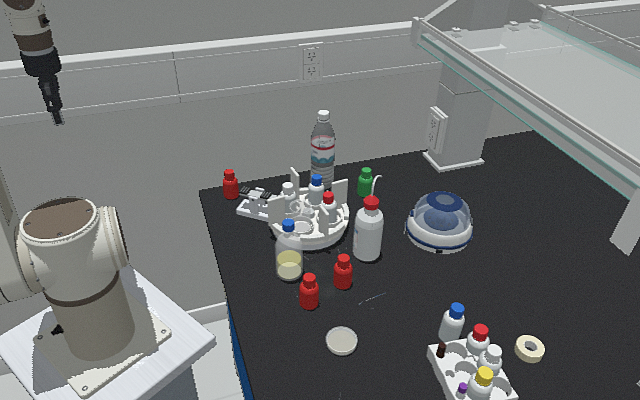

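The top view shows the turntable at about (319,205), the latch arm to its left around (263,229) and the beaker at (328,228). The white-capped bottle is at the latch (297,211), and the near glass bottle is at (355,270). Next I'll measure these points.

```bash
cat > h.py <<'E'
from workcell import get_obs, imaging, order
import cv2,numpy as np
from scipy.spatial.transform import Rotation as R
def cloud(n,p,d):
    c=imaging.get_calibration(n);K=c['camera_matrix']
    if n=='wrist':
        raise SystemExit
    v,u=np.mgrid[0:400,0:640]
    pc=np.stack([(u-K[0,2])/K[0,0]*d,(v-K[1,2])/K[1,1]*d,d],-1)
    q=R.from_quat(c['rotation']).as_matrix()
    return pc@q.T+c['eye']
def ray(n,u,v,z):
    c=imaging.get_calibration(n);K=c['camera_matrix']
    r=R.from_quat(c['rotation']).apply([(u-K[0,2])/K[0,0],(v-K[1,2])/K[1,1],1])
    return c['eye']+r*(z-c['eye'][2])/r[2]
E
python3 - <<'E'
from h import *
p=cv2.imread('pics/top0.png');d=np.load('top0.npy');W=cloud('top',p,d)
np.set_printoptions(precision=4,suppress=True)
print('table',W[300,420],W[150,250])
# rim top: points at z~0.047; circle fit
cx=ray('top',319,205,.045);print(cx)
z=W[...,2];r=np.hypot(W[...,0]-cx[0],W[...,1]-cx[1])
m=(z>.038)&(z<.054)&(r>.075)&(r<.115)
P=W[m][:,:2]
from scipy.optimize import least_squares
edge=[]
c0=cx[:2]
for it in range(4):
    a=np.arctan2(*(P-c0).T[::-1]);rr=np.hypot(*(P-c0).T);E=[]
    for b in np.arange(-np.pi,np.pi,np.pi/36):
        k=(abs(a-b)<np.pi/72)
        if k.sum()>3:E.append(P[k][np.argmax(rr[k])])
    E=np.array(E)
    s=least_squares(lambda q:np.hypot(E[:,0]-q[0],E[:,1]-q[1])-q[2],[*c0,.1],loss='soft_l1',f_scale=.002);c0=s.x[:2]
print('axis',s.x,len(E))
# fins
r=np.hypot(W[...,0]-c0[0],W[...,1]-c0[1])
m=(z>.105)&(z<.125)&(r<.115)&(r>.055)
n,l,st,ce=cv2.connectedComponentsWithStats(m.astype(np.uint8))
for i in range(1,n):
    if st[i,4]>5:
        q=W[l==i].mean(0);print('fin',st[i,4],q,np.degrees(np.arctan2(q[1]-c0[1],q[0]-c0[0])),np.hypot(*(q[:2]-c0)))
# vessels / other tall things
for nm,u,v,zz in [('white',297,208,.113),('blue',309,177,.113),('red',340,193,.113),('beaker',328,227,.07),('latcharm',263,229,.06),('watercap',271,112,.226),('glasscap',357,270,.15),('rinsecap',399,187,.165)]:
    q=ray('top',u,v,zz);print(nm,q,W[v,u],np.degrees(np.arctan2(q[1]-c0[1],q[0]-c0[0])),np.hypot(*(q[:2]-c0)))
cv2.imwrite('pics/crop.png',cv2.resize(p[150:290,200:420],None,fx=3.6,fy=3.6,interpolation=cv2.INTER_CUBIC))
E
```

```text
table [ 0.3032 -0.3095 -0.0028] [ 0.6727  0.0995 -0.0017]
[ 0.5241 -0.0731  0.045 ]
axis [ 0.5257 -0.0732  0.0996] 64
fin 70 [ 0.6014 -0.107   0.1138] -24.06813572861148 0.08285190288999629
fin 67 [ 0.5828 -0.0506  0.1136] 21.524454492705775 0.0614035703504288
fin 79 [0.5583 0.0029 0.1136] 66.7759465559479 0.08275651734195183
fin 30 [ 0.5458 -0.1271  0.1142] -69.54271042136352 0.057591760324591165
fin 49 [ 0.5026 -0.0185  0.1139] 112.89983449741342 0.059307992626352134
fin 81 [ 0.491  -0.15    0.1138] -114.32537456378805 0.08426857581009939
fin 77 [ 0.4486 -0.0396  0.1136] 156.47219948589088 0.08405206675395811
white [ 0.5066 -0.0257  0.113 ] [ 0.5064 -0.0258  0.1146] 111.89783310066578 0.05112369319670198
blue [ 0.5758 -0.0521  0.113 ] [ 0.5761 -0.0521  0.1119] 22.82280414840328 0.054340308776818315
red [ 0.5393 -0.1201  0.113 ] [ 0.5391 -0.12    0.1141] -73.87482089322195 0.04882170695231989
beaker [ 0.4693 -0.0935  0.07  ] [ 0.4729 -0.0938  0.0386] -160.17073900413206 0.05992239818927131
latcharm [0.4669 0.0553 0.06  ] [0.4666 0.055  0.0626] 114.61220862330589 0.14132793246634084
watercap [0.6837 0.02   0.226 ] [0.6841 0.0201 0.225 ] 30.523329369939912 0.18338661502178186
glasscap [ 0.3714 -0.1513  0.15  ] [ 0.3714 -0.1514  0.1485] -153.14168734620614 0.17299154691919
rinsecap [ 0.541  -0.2406  0.165 ] [ 0.54   -0.2398  0.1698] -84.7727999620985 0.16813888479756342
```

View pics/crop.png

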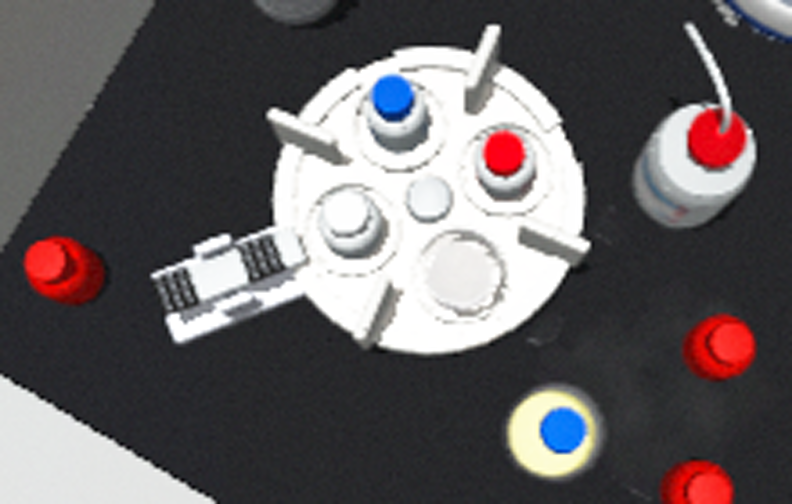

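The crop shows the latch pads as ridged patches at about (177,290) and (265,255). The beaker is at (465,272), one pocket anticlockwise of the latch, so the turntable needs about -90°. The opposite fins give an axis of (0.525,-0.0734), with the latch at about 111.2°. I'll check the pads against that and start the approach.

Run:
```python
from h import *
W=cloud('top',None,np.load('top0.npy'))
A=np.array([.525,-.0734]);u=np.array([np.cos(np.radians(111.2)),np.sin(np.radians(111.2))]);w=np.array([-u[1],u[0]])
for nm,cu,cv in [('rel',177,290),('lat',265,255),('redlook',50,260)]:
    U,V=200+cu/3.6,150+cv/3.6
    q=W[int(round(V)),int(round(U))];print(nm,q,'along',(q[:2]-A)@u,'side',(q[:2]-A)@w)
print(A+.172*u,A+.114*u)
```

```text
rel [0.46134602 0.08556798 0.07061052] along 0.1712284700255875 side 0.0018593910626688436
lat [0.48398266 0.02924552 0.06909333] along 0.11053174160081115 side 0.0011222960682704146
redlook [0.48136072 0.16376591 0.07905587] along 0.2368964606686424 side -0.04507908260806323
[0.46280057 0.08695969] [0.4837748  0.03288491]
```

apply_moves([
  [[0.52,-0.76,-0.18,0,-1],[0.52,-0.76,-0.18,0,-1],[0.52,-0.76,-0.18,0,-1],[0.52,-0.76,-0.18,0,-1],[0.52,-0.76,-0.18,0,-1],[0.52,-0.76,-0.18,0,-1],[0.52,-0.76,-0.18,0,-1],[0.52,-0.76,-0.18,0,-1]],
])

```text
clock: 0.77
eef_pos: [0.381, 0.2068, 0.1902]
tool_rot: [0.219, 0.976, -0.0, -0.0]
ft_force: [0.7, 0.3, -0.5]
grip_width: -0.0
grasp_force: 0.0
```

apply_moves([
  [[0.5,-0.75,-0.19,0,-1],[0.5,-0.75,-0.19,0,-1],[0.5,-0.75,-0.19,0,-1],[0.5,-0.75,-0.19,0,-1],[0,0,-0.7,0,-1],[0,0,-0.7,0,-1],[0,0,0,0,-1]],
])

```text
clock: 1.35
eef_pos: [0.4567, 0.0868, 0.0994]
tool_rot: [0.221, 0.975, -0.002, -0.005]
ft_force: [-1.3, -0.5, 0.4]
grip_width: -0.0001
grasp_force: 0.0
```

apply_moves([
  [[0.12,0,-0.1,0,-1],[0,0,-0.12,0,-1],[0,0,-0.12,0,-1],[0,0,-0.12,0,-1],[0,0,-0.12,0,-1],[0,0,0,0,-1]],
])

```text
clock: 1.85
eef_pos: [0.4659, 0.0897, 0.0814]
tool_rot: [0.219, 0.976, 0.001, 0.001]
ft_force: [-0.2, 1.8, 1.5]
grip_width: 0.0001
grasp_force: 0.8
```

apply_moves([
  [[-0.04,-0.04,-0.05,0,-1],[0,0,-0.05,0,-1],[0,0,-0.05,0,-1],[0,0,0,0,-1],[0,0,0,0,-1]],
])

```text
clock: 2.27
eef_pos: [0.4654, 0.0883, 0.0775]
tool_rot: [0.219, 0.976, 0.002, 0.002]
ft_force: [-2.4, 3.4, 12.8]
grip_width: 0.0002
grasp_force: 6.6
```

apply_moves([
  [[0,0,-0.07,0,-1],[0,0,0,0,-1],[0,0,0,0,-1]],
])

```text
clock: 2.52
eef_pos: [0.4656, 0.0883, 0.0768]
tool_rot: [0.219, 0.976, 0.002, 0.002]
ft_force: [-7.9, 3.3, 29.2]
grip_width: -0.0002
grasp_force: 14.5
```

apply_moves([
  [[0,0,0.95,0,-1],[0,0,0.95,0,-1],[-0.19,-0.76,0,0,-1],[-0.19,-0.76,0,0,-1],[-0.19,-0.76,0,0,-1],[-0.19,-0.76,0,0,-1],[-0.19,-0.76,0,0,-1],[0,0,0,0,-1]],
])

```text
clock: 3.18
eef_pos: [0.4239, -0.0693, 0.1483]
tool_rot: [0.223, 0.975, -0.002, -0.0]
ft_force: [0.2, -0.8, 0.2]
grip_width: -0.0004
grasp_force: 0.0
```

Run:
```python
from h import *
p,d=imaging.camera('scene');cv2.imwrite('pics/s1.png',cv2.resize(p[130:270,190:410],None,fx=3.6,fy=3.6))
W=cloud('scene',p,d)
A=np.array([.525,-.0734]);f=np.radians(111.2);u=np.array([np.cos(f),np.sin(f)]);w=np.array([-u[1],u[0]])
a=(W[...,:2]-A)@u;s=(W[...,:2]-A)@w
for nm,c in [('rel',.172),('lat',.114)]:
    m=(abs(a-c)<.009)&(abs(s)<.009)&(W[...,2]<.1);print(nm,m.sum(),np.median(W[m][:,2]))
```

```text
rel 54 0.05201159723697907
lat 49 0.07422862127692109
```

View pics/s1.png

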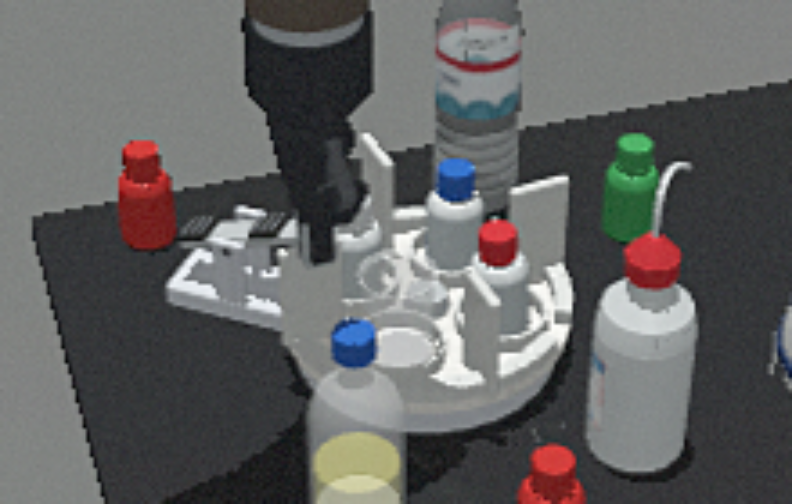

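The outer pad is now low (about 52 mm) and the inner one high (about 74 mm), so the latch is released. The gripper hangs above the near-left fin. I'll work out the arc increments next.

Run:
```python
import numpy as np
A=np.array([.525,-.0734]);t=np.radians(170-6.5*np.arange(15))
P=A+.098*np.c_[np.cos(t),np.sin(t)];print(P[0],P[-1])
c=np.round(P/.04,2);print(np.round(np.diff(c,axis=0),2).tolist())
```

```text
[ 0.42848884 -0.05638248] [0.54369928 0.02279946]
[[0.07, 0.27], [0.09, 0.26], [0.12, 0.25], [0.15, 0.24], [0.18, 0.21], [0.2, 0.19], [0.22, 0.17], [0.23, 0.15], [0.26, 0.11], [0.26, 0.09], [0.27, 0.06], [0.28, 0.02], [0.28, 0.0], [0.27, -0.04]]
```

apply_moves([
  [[0.05,0.1,-0.36,0,-1],[0.0,0.0,-0.36,0,-1],[0,0,-0.36,0,-1],[0.05,0.1,0,0,-1],[0,0.1,0,0,-1],[0,0,0,0,-1]],
])

```text
clock: 3.73
eef_pos: [0.4303, -0.0519, 0.1056]
tool_rot: [0.219, 0.976, 0.0, 0.0]
ft_force: [0.3, -1.6, 0.1]
grip_width: -0.0005
grasp_force: 0.0
```

apply_moves([
  [[0.08,0.27,0,-6.5,-1],[0.11,0.26,0,-6.5,-1],[0.13,0.24,0,-6.5,-1],[0.17,0.23,0,-6.5,-1],[0.19,0.2,0,-6.5,-1],[0.21,0.18,0,-6.5,-1],[0.22,0.16,0,-6.5,-1],[0,0,0,0,-1]],
])

```text
clock: 4.4
eef_pos: [0.4762, 0.01, 0.1062]
tool_rot: [0.58, 0.815, 0.001, 0.001]
ft_force: [1.0, -0.1, -0.7]
grip_width: -0.0001
grasp_force: 0.0
```

```bash
cat > fin.py <<'E'
from h import *
p,d=imaging.camera('top');W=cloud('top',p,d);z=W[...,2]
A=np.array([.525,-.0734]);o=get_obs();e=o['eef_pos'][:2]-A
print('finger',np.degrees(np.arctan2(e[1],e[0])),np.hypot(*e))
r=np.hypot(W[...,0]-A[0],W[...,1]-A[1])
m=(z>.105)&(z<.122)&(r<.11)&(r>.055)
n,l,st,ce=cv2.connectedComponentsWithStats(m.astype(np.uint8))
for i in range(1,n):
    if st[i,4]>15:
        q=np.median(W[l==i],0);print(st[i,4],q,np.degrees(np.arctan2(q[1]-A[1],q[0]-A[0])),np.hypot(*(q[:2]-A)))
cv2.imwrite('pics/t_last.png',cv2.resize(p[140:290,200:420],None,fx=3.6,fy=3.6))
E
python3 fin.py
```

```text
finger 120.8846330274214 0.09640609703856089
71 [ 0.60336399 -0.04541881  0.11390384] 19.64996766078441 0.08320974731995215
69 [ 0.58181386 -0.09861332  0.11367966] -23.93108114745262 0.06215727437872855
79 [ 0.55281959 -0.15085493  0.11414282] -70.24316529577682 0.08229942431446538
45 [ 0.54891152 -0.01906089  0.11449736] 66.24846151707123 0.05936749509472933
32 [ 0.49845314 -0.12606456  0.11399958] -116.75150642822082 0.05897704010828557
77 [ 0.44688336 -0.10154414  0.11395236] -160.18674078819464 0.08303193290685856
```

View pics/t_last.png

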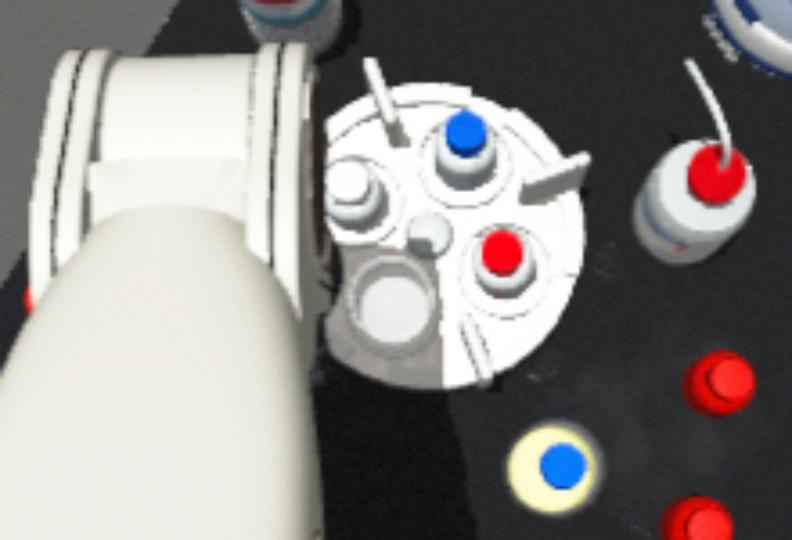

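The fins have turned about -46°, with the beaker at about (393,308) in the crop and everything upright. I'll continue along the arc.

apply_moves([
  [[0.25,0.13,0,-6.5,-1],[0.26,0.1,0,-6.5,-1],[0.26,0.08,0,-6.5,-1],[0.27,0.04,0,-6.5,-1],[0.27,0.01,0,-6.5,-1],[0.27,-0.02,0,-6.5,-1],[0,0,0,0,-1],[0,0,0,0,-1]],
])

```text
clock: 5.12
eef_pos: [0.5376, 0.0219, 0.1055]
tool_rot: [0.817, 0.576, 0.0, 0.0]
ft_force: [-0.3, -0.3, 0.1]
grip_width: -0.0002
grasp_force: 0.0
```

```bash
python3 fin.py
```

```text
finger 82.75567733556672 0.09606493773770472
74 [ 0.60159155 -0.1009742   0.11428994] -19.799701705837055 0.08140394052151873
47 [ 0.57818552 -0.0476843   0.11384963] 25.804203185268975 0.05907619814583608
70 [ 0.55242676 -0.12907169  0.11330768] -63.772749210713584 0.06206097325166588
17 [ 0.54696314 -0.01044476  0.11361644] 70.76769921855987 0.06667639635289407
80 [ 0.49668702 -0.1521309   0.11401889] -109.77945445615347 0.08366707890972051
36 [ 0.47106904 -0.09752601  0.1135364 ] -155.89864607809739 0.05908140664027617
78 [ 0.44611533 -0.04534283  0.1137828 ] 160.42088366661343 0.08372571604546597
```

apply_moves([
  [[0.09,-0.01,0,-2,-1],[0.09,-0.02,0,-2,-1],[0,0,0,0,-1],[0,0,0,0,-1]],
])

```text
clock: 5.5
eef_pos: [0.544, 0.0208, 0.1052]
tool_rot: [0.837, 0.547, -0.0, 0.0]
ft_force: [0.1, 0.3, 1.2]
grip_width: 0.0001
grasp_force: 0.2
```

```bash
python3 fin.py
```

```text
finger 78.5681178826078 0.09608694478978
72 [ 0.60243895 -0.10540048  0.113732  ] -22.452120724327937 0.0837903424875428
47 [ 0.57973954 -0.04999802  0.11520923] 23.14743980822014 0.05953208949427585
71 [ 0.5501549  -0.13089581  0.113746  ] -66.37021837220186 0.06275776161045113
17 [ 0.55052069 -0.01037981  0.11365097] 67.95399495886616 0.06799154703159044
79 [ 0.49226881 -0.14979461  0.11435061] -113.19265890467774 0.08311117555548221
34 [ 0.47081492 -0.09531844  0.11334527] -157.97614890692145 0.05845032517346899
78 [ 0.44746544 -0.04113091  0.11440781] 157.40342536283794 0.08398156092681396
```

apply_moves([
  [[0.05,-0.01,0,0,-1],[0,0,0,0,-1],[0,0,0,0,-1],[-0.25,0.03,0,0,-1],[0,0,0.9,0,-1],[0,0,0.3,0,-1],[-0.8,0.2,0,0,-1],[-0.5,0.6,0,0,-1]],
])

```text
clock: 6.22
eef_pos: [0.485, 0.0523, 0.1543]
tool_rot: [0.839, 0.544, 0.001, 0.001]
ft_force: [-1.7, 0.5, 0.4]
grip_width: -0.0001
grasp_force: 0.0
```

apply_moves([
  [[-0.5,0.8,0,0,-1],[-0.5,0.8,0,0,-1],[-0.3,0.8,0,0,-1],[0,0,0,0,-1]],
])

```text
clock: 6.55
eef_pos: [0.4308, 0.1542, 0.1536]
tool_rot: [0.836, 0.549, 0.001, -0.001]
ft_force: [0.9, 0.0, 0.4]
grip_width: 0.0001
grasp_force: 0.0
```

```bash
python3 fin.py
python3 - <<'E'
# precise sub-pixel angle via both images: compare fin pixel medians in first and current frame
from h import *
A=np.array([.525,-.0734])
def ang(p,d):
    W=cloud('top',p,d);z=W[...,2];r=np.hypot(W[...,0]-A[0],W[...,1]-A[1]);m=(z>.111)&(z<.118)&(r<.108)&(r>.06)
    t=np.degrees(np.arctan2(W[m][:,1]-A[1],W[m][:,0]-A[0]))
    o=[]
    for c in (66.2,-23.8,-113.8,156.2):
        k=abs((t-c+180)%360-180)<8;o.append((c+np.mean((t[k]-c+180)%360-180),k.sum()))
    return o
print(ang(None,np.load('top0.npy')))
for _ in range(3): print(ang(*imaging.camera('top')))
E
```

```text
finger 112.39147982930466 0.24408436773598624
75 [ 0.60009821 -0.10754731  0.11401733] -24.451389463537016 0.08249714618204526
50 [ 0.5802847  -0.04998651  0.11408474] 22.95302894474212 0.06003823658505593
79 [0.55817444 0.00301398 0.11363122] 66.53235761301534 0.08330450296265121
69 [ 0.54800247 -0.13099369  0.11364496] -68.22861479462534 0.06201730973999701
84 [ 0.49063786 -0.1498961   0.11367591] -114.18967696023964 0.08385946352777743
32 [ 0.47089991 -0.09315148  0.11379852] -159.94329150674855 0.05759288700816697
78 [ 0.44740688 -0.0390152   0.11414495] 156.09984019181366 0.0848705259201293
[(np.float64(66.11934316611104), np.int64(67)), (np.float64(-23.69544055446301), np.int64(66)), (np.float64(-113.76954765168473), np.int64(72)), (np.float64(155.93755102304863), np.int64(68))]
[(np.float64(66.0991547841007), np.int64(63)), (np.float64(-23.668469615648046), np.int64(63)), (np.float64(-113.66662974533861), np.int64(68)), (np.float64(156.12881374381652), np.int64(65))]
[(np.float64(66.15194570839441), np.int64(70)), (np.float64(-23.608200133325013), np.int64(68)), (np.float64(-113.77484964064823), np.int64(71)), (np.float64(156.15357699457357), np.int64(70))]
[(np.float64(66.12010965134975), np.int64(67)), (np.float64(-23.675388803770137), np.int64(68)), (np.float64(-113.6748826134954), np.int64(68)), (np.float64(156.1179200754689), np.int64(69))]
```

View pics/t_last.png

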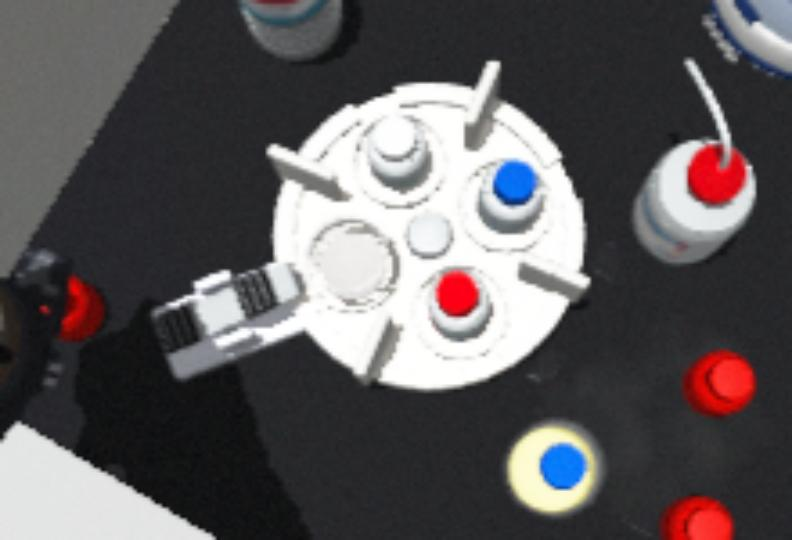

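All fins are within 0.1° of their original quarter positions. The beaker is at about (352,262) in front of the latch, and all vessels are upright. Now the inner pad.

apply_moves([
  [[0.19,-0.43,0,6.43,-1],[0.19,-0.43,0,6.43,-1],[0.19,-0.43,0,6.43,-1],[0.19,-0.43,0,6.43,-1],[0.19,-0.43,0,6.43,-1],[0.19,-0.43,0,6.43,-1],[0.18,-0.43,0,6.42,-1],[0,0,0,0,-1]],
])

```text
clock: 7.42
eef_pos: [0.4872, 0.0253, 0.1531]
tool_rot: [0.567, 0.824, -0.0, 0.001]
ft_force: [0.2, 0.2, 0.3]
grip_width: 0.0001
grasp_force: 0.0
```

apply_moves([
  [[0,0,-0.4,0,-1],[0,0,-0.4,0,-1],[0,0,-0.3,0,-1],[0,0,0,0,-1],[0,0,0,0,-1]],
])

```text
clock: 7.83
eef_pos: [0.4849, 0.0288, 0.1086]
tool_rot: [0.566, 0.824, -0.001, -0.001]
ft_force: [0.1, 0.5, 0.8]
grip_width: 0.0003
grasp_force: 0.0
```

apply_moves([
  [[-0.04,0.1,0,0,-1],[0,0,-0.15,0,-1],[0,0,-0.12,0,-1],[0,0,-0.12,0,-1],[0,0,-0.1,0,-1],[0,0,0,0,-1],[0,0,0,0,-1]],
])

```text
clock: 8.42
eef_pos: [0.4835, 0.0337, 0.0892]
tool_rot: [0.565, 0.825, 0.0, -0.001]
ft_force: [0.2, -0.4, 0.1]
grip_width: -0.0003
grasp_force: 0.1
```

apply_moves([
  [[0,0,-0.06,0,-1],[0,0,-0.06,0,-1],[0,0,0,0,-1],[0,0,0,0,-1]],
])

```text
clock: 8.75
eef_pos: [0.4839, 0.0329, 0.0849]
tool_rot: [0.566, 0.825, -0.0, 0.0]
ft_force: [-0.9, -3.3, 5.1]
grip_width: 0.0005
grasp_force: 2.3
```

apply_moves([
  [[0,0,-0.05,0,-1],[0,0,0,0,-1],[0,0,0,0,-1]],
])

```text
clock: 9.0
eef_pos: [0.4841, 0.0329, 0.0846]
tool_rot: [0.566, 0.825, 0.0, 0.001]
ft_force: [-4.9, -3.3, 16.5]
grip_width: -0.0002
grasp_force: 8.6
```

apply_moves([
  [[0,0,-0.05,0,-1],[0,0,0,0,-1],[0,0,0,0,-1]],
])

```text
clock: 9.25
eef_pos: [0.4842, 0.0329, 0.0843]
tool_rot: [0.566, 0.825, 0.0, 0.001]
ft_force: [-9.6, -3.1, 29.3]
grip_width: 0.0002
grasp_force: 14.7
```

apply_moves([
  [[0,0,0.3,0,-1],[0,0,0.9,0,-1],[0,0,0.8,0,-1],[-0.4,0.8,0.2,0,-1],[-0.4,0.8,0.2,0,-1],[-0.4,0.8,0,0,-1],[-0.4,0.8,0,0,-1],[0,0,0,0,-1]],
])

```text
clock: 9.92
eef_pos: [0.4168, 0.166, 0.1764]
tool_rot: [0.562, 0.827, 0.001, -0.002]
ft_force: [0.4, -0.3, 0.7]
grip_width: 0.0002
grasp_force: 0.0
```

```bash
python3 fin.py
python3 - <<'E'
from h import *
A=np.array([.525,-.0734]);f=np.radians(111.2);u=np.array([np.cos(f),np.sin(f)]);w=np.array([-u[1],u[0]])
def pads(n,d):
    W=cloud(n,None,d);a=(W[...,:2]-A)@u;s=(W[...,:2]-A)@w
    return [np.median(W[(abs(a-c)<.008)&(abs(s)<.009)&(W[...,2]<.1)][:,2]).round(4) for c in (.172,.114)]
for n in ('top','scene'):
    print(n,pads(n,np.load(n+'0.npy')),pads(n,imaging.camera(n)[1]))
p,_=imaging.camera('scene');cv2.imwrite('pics/s2.png',cv2.resize(p[100:270,190:410],None,fx=3.5,fy=3.5))
E
```

```text
finger 114.27434870311275 0.26041005010714496
72 [ 0.60018163 -0.10753741  0.11439912] -24.42117389360053 0.08256899979076603
50 [ 0.58013007 -0.05002873  0.11400017] 22.973522527428877 0.059879386048707024
77 [0.5581677  0.00304031 0.11401271] 66.54382163766164 0.0833259650275574
72 [ 0.54818612 -0.13093052  0.11369314] -68.04943086942505 0.062027062305539185
80 [ 0.49067615 -0.14965164  0.11412448] -114.23437164664445 0.08362080898848012
33 [ 0.4706335  -0.09314503  0.11396646] -160.03979981283058 0.057841015521778685
76 [ 0.44936535 -0.03911036  0.11485059] 155.6124186071681 0.08304444606173787
top [np.float64(0.0677), np.float64(0.0682)] [np.float64(0.0678), np.float64(0.0683)]
scene [np.float64(0.0656), np.float64(0.0672)] [np.float64(0.0579), np.float64(0.0669)]
```

View pics/s2.png

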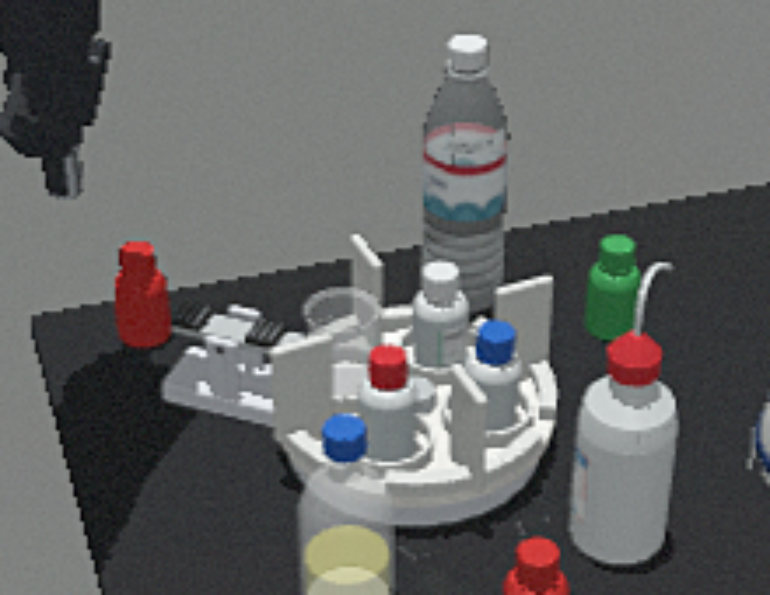

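The top depth puts both pads at the same heights as at the start (67.8 and 68.3 mm), so the latch is locked. The picture shows the beaker upright at the latch (345,320), the vessels and bystanders standing, and the gripper clear. Handing in.

```bash
python3 -c "
from workcell import order
print(order.job_done())"
```

```text
the job is handed in; nothing more can be done
None
```

The beaker's pocket now faces the latch, within about 0.5° of square, and the latch is locked; all vessels and the three larger bottles were upright in the last picture, and I handed the job in at about 10 s.

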